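Draw the bench tension gauge to its red band

ROBOT

A 6-joint arm with a two-finger parallel gripper is mounted at the origin on a cart in front of the work surface, level with it; the furniture and walls round the work are solid. World frame = base frame: x ahead of the robot, y to its left, z up, the work surface at z = 0. Lengths are in m, angles in rad, forces in N, time in s.
With the tool pointing down it reaches from about 0.35 to 0.975 m from the base axis. Payload 4.9 kg.
Tool frame: the origin (TCP) lies on the mounting face of the last link; the fingertips stand 173 mm ahead of it and the grasp point (between the pads) lies 155 mm ahead of it; z points along the fingers, y is the line along which they close (so a half turn about z gives the same grasp; the last joint's range is limited). The gripper opens to 85 mm and grips with 20 to 120 N. Pads are 22 mm wide; open, the fingers measure 114 mm over their backs; the gripper's body (76 mm by 85 mm) begins 54 mm behind the grasp point. The pads swing forward as they close: fully open they stand 13 mm farther back than shut.
Start: joints at [-1.461, 0.053, 1.613, -0, 1.476, -0.119], TCP at [0.142, -0.609, 0.405] pointing down, gripper open.
Joint ranges: [-3.01, 3.01], [-1.01, 2.22], [0.06, 2.58], [-1.02, 4.17], [0.09, 2.62], [-3.14, 3.14]. Speed limits (rad/s): [2.57, 2.57, 3.14, 3.14, 3.14, 3.14].

INTERFACE

Orientations are given as a rotation vector (axis times angle).
In Python, from workcell import r, imaging, workorder gives the robot as it stands.
- The arm moves only by the tool arm_command, never from a script. Its argument "moves" is a list of rows, each a list of 7 numbers: the turn, a rotation vector about the tool's x, y, z scaled (see below), then the shift along the tool's x, y, z scaled (see below), then the opening, from 0 (shut) to 1 (fully open). A call has exactly 10 rows; each row is the pose to reach, as a shift and turn from the pose commanded when the call began, along the tool's axes at that moment, turning the shorter way round; what a row does not reach only later rows make up. The controller multiplies each number of a shift by 0.4 m and each number of a turn by pi rad. A row lasts 1/12 s, in which the tool goes at most 41.7 mm and 7.16 degrees, less where a joint would pass 70% of its speed; a pose out of reach is approached as far as the arm can. A call with a number of a shift or a turn outside -1 to 1 is refused whole. A call with a gripper value outside its range is refused whole. The fingers move at their own pace and stop on an object; "grip_force" is the grip in N (left out, the last holds). Time passes only in rows, so rows that repeat a pose let the fingers close, or fill a call up. It gives the time, the measured TCP pose, the force, the opening and the grip force at its end, in the units of the state.
- r.get_state(): the state, without advancing time (a new reading comes with each control period).
- imaging.snapshot(name): name is "scene" or "top"; returns the picture (384x512x3 uint8, red, green, blue); there is no depth.
- imaging.camera_model(name): a dict with "K" (3x3 intrinsics, pixels), "origin" and "attitude" of the camera in the world. Camera axes: x right, y up, looking along -z (the intrinsics and any distortion apply to the point x, -y, -z); pixel columns grow to the right and rows downward; lengths in m; the calibration is good to about 2 mm. A picture is of the moment at which its call begins. camera_model takes no time and is no camera call.
- workorder.job_done(): hands the job in; it is judged then, once.
Trained networks look in the newest picture that a camera, given by its name, has taken for a name from the list of things; names that differ only in an ending like _2 or _b are one class to them, and where a whole thing is asked for, a point or a joint stands for the part that bears it (a point fixed in the world has none). Each returns a list of dicts, best first, with "confidence" (0 to 1); they miss things now and then, are a little off and sometimes report something else, mostly with a low value. They report only what shows in the picture. A call takes as long as a camera call. They do not tell look-alikes from the thing itself.
- imaging.outline_of(camera, label): "region" (384x512 bool, what is visible of it) and "position" ([column, row] in pixels, amid what is visible of it).
The state is a dict: "time": time; "q": joint angles; "dq": joint speeds; "joint_efforts": joint torques, N m; "eef_pos": TCP position; "tool_rot": TCP orientation; "contact_force": force on the tool from outside, world axes, zero at the start; "torque": the same for the moment, N m; "grip_width": finger opening in m; "grasp_force": force on a finger pad.
Only numpy, scipy, OpenCV 4.12 (cv2) and the standard library are available. Lean on these libraries where they do the work, as an engineer would, in place of code of your own. Each camera call takes 0.05 s, during which the arm holds its last target. There are 200 camera calls.

TASK

Slip the loose brass sleeve over the upright pin on the bench tension gauge's blue slide until it sits fully down. Then, holding the slide by the sleeve, pull it out against its spring until the black drag pointer stands on the red band, hold it there for a good second, and ease the slide all the way home without letting it snap back. Leave the sleeve on the pin and the pointer on the red band, and do not disturb the other things.

Things in the scene. Friction and masses are not known exactly. Their poses are not given: they have to be found in the camera images.
- sleeve: loose brass sleeve (a short open tube) standing upright on the worktop on the robot side of the gauge: outside diameter 36 mm, bore 19 mm, height 36 mm, 90 g; origin at the centre of its underside, z up along the bore
- gauge: bench tension gauge fixed to the worktop left of the turntable: base plate 270 x 110 x 8 mm, origin at the centre of its underside; x = pull direction (roughly world +y), y = towards the white scale on its robot side. Grey spring housing 33 mm high at x -133 to -58 mm, end block 32 mm high at x 115 to 129 mm; the blue slide runs between them. Else only the pin is higher than 34 mm
- pin (a point): foot of the steel pin on the blue slide: centre of the slide's top face, 32 mm above the worktop, on the pin's axis. The pin is 14 mm in diameter, 26 mm high with a tapered tip; the slide's top is 44 x 48 mm. It moves with the slide; with the slide home it lies at x = -16 mm, y = -12 mm in the gauge's frame
- slide (a joint): how far the blue slide is pulled out along the gauge's x axis, m: 0 = home, 0.10 = end stop. A spring pulls it home with about 4 N at 0, rising 1.2 N per 10 mm
- drag_pointer (a joint): reading of the black drag pointer on the scale, m, same zero and direction as the slide: the slide pushes the pointer outwards once it has reached the pointer's reading, and the pointer then stays at the furthest value (it starts 0 to 20 mm out, left from an earlier reading)
- band_set (a joint): reading on the scale of the middle of the red band, m, same zero and direction (0.045 to 0.085); the band is 10 mm wide and stays where it is set
- pointer (a point): middle of the black drag pointer (4 mm wide) on the white scale, 20 mm above the worktop; a frame parallel to the gauge's
- band (a point): middle of the red band on the white scale, 20 mm above the worktop; a frame parallel to the gauge's
- tube: bystander: upright clear centrifuge tube with orange cap, 34 x 34 x 109 mm, behind the gauge; origin at the centre of its underside
- wash_bottle: bystander: white wash bottle with green spout, 96 x 102 x 215 mm, behind the gauge; origin at the centre of its underside
- vial_a: bystander: small glass vial, 22 x 22 x 43 mm, behind the gauge; origin at the centre of its underside
- vial_b: bystander: a second small glass vial, 22 x 22 x 43 mm, beside the first; origin at the centre of its underside
Not all that is in view belongs to the job. Several things have the shape of the sleeve; the one meant has the colours described above.

How it is judged:
By the outcome, as a careful person would: the job done as asked, in the order asked, and still so for the second after the job is handed in, with the robot touching nothing.
It also fails if it takes over 64 s, if anything falls off the work surface, if the arm or the gripper's body presses on something with over 40 N, if the wrist force passes 120 N, or if a joint passes its speed limit or range.

## Working session

There is one attempt and no reset: what is moved stays moved. The work goes in short steps, Python scripts to look and compute and a tool call to move; the robot and the scene stay as the last step left them, time stands still between calls to the robot, and variables do not carry over. Pictures are saved under pics/ and viewed, at most 10 in all, crops included, and the job is handed in when it is done.

Besides the shell and the picture viewer there is one more tool, called after "Emit:" as name(argument=value, ...) on one line, values as JSON. arm_command: Moves the arm, as the interface text tells. Its arguments: {"type":"object","properties":{"moves":{"type":"array","items":{"type":"array","items":{"type":"number"}}},"grip_force":{"type":"number"}},"required":["moves"]}

```bash
mkdir -p pics; ls; python3 - <<'E'
from workcell import r, imaging, workorder
import cv2, numpy as np
s=r.get_state()
for k in s: print(k, np.round(s[k],4))
ims=[]
for n in("scene","top"):
    im=imaging.snapshot(n); np.save(f"{n}.npy",im); m=imaging.camera_model(n); print(n,m)
    cv2.imwrite(f"pics/{n}0.png",cv2.resize(im[:,:,::-1],(800,600),interpolation=cv2.INTER_CUBIC))
    for l in("sleeve","gauge","pin","pointer","band","slide"):
        for d in imaging.outline_of(n,l)[:4]: print(n,l,round(d["confidence"],2),np.round(d["position"],1),d["region"].sum())
E
```

```text
pics
time 0.0
q [-1.461   0.0533  1.6143 -0.      1.476  -0.119 ]
dq [-0.0002  0.0013  0.0008  0.0009  0.0004 -0.0018]
joint_efforts [ 1.40000e-03 -3.93680e+01 -3.70179e+01  0.00000e+00  7.10000e-03
  0.00000e+00]
eef_pos [ 0.1417 -0.6084  0.4034]
tool_rot [-3.119  -0.3584  0.    ]
contact_force [ 0.4347 -0.4748  0.5379]
torque [-0.0231  0.0211 -0.0342]
grasp_force 0.0
grip_width 0.0857
scene {'K': array([[495.04377538,   0.        , 254.00054344],
       [  0.        , 495.04377538, 187.03214647],
       [  0.        ,   0.        ,   1.        ]]), 'origin': array([0.01814304, 0.94739903, 0.49228495]), 'attitude': array([ 0.48233577, -1.24760102, -2.1211787 ])}
scene sleeve 0.91 [326.9 247.7] 623
scene sleeve 0.79 [323.2 206.2] 451
scene sleeve 0.78 [294.4 223.3] 523
scene sleeve 0.59 [278.5 265.7] 681
scene gauge 0.86 [255.4 202.2] 5067
scene pin 0.58 [263.  185.9] 507
scene band 0.48 [241.1 221.3] 99
scene slide 0.77 [261.3 188.8] 515
top {'K': array([[496.25542512,   0.        , 253.952746  ],
       [  0.        , 496.25542512, 193.57396244],
       [  0.        ,   0.        ,   1.        ]]), 'origin': array([0.48010138, 0.31764559, 1.06326515]), 'attitude': array([ 0.06878467, -0.03027281, -1.58031804])}
top sleeve 0.64 [281.5 242.5] 228
top sleeve 0.61 [238.3 243. ] 199
top sleeve 0.49 [237.2 279.8] 246
top sleeve 0.48 [192.3 261.6] 208
top gauge 0.78 [259.5 184.2] 6525
top pin 0.96 [267.3 175.7] 600
top slide 0.74 [268.2 178.8] 550
```

View pics/scene0.png

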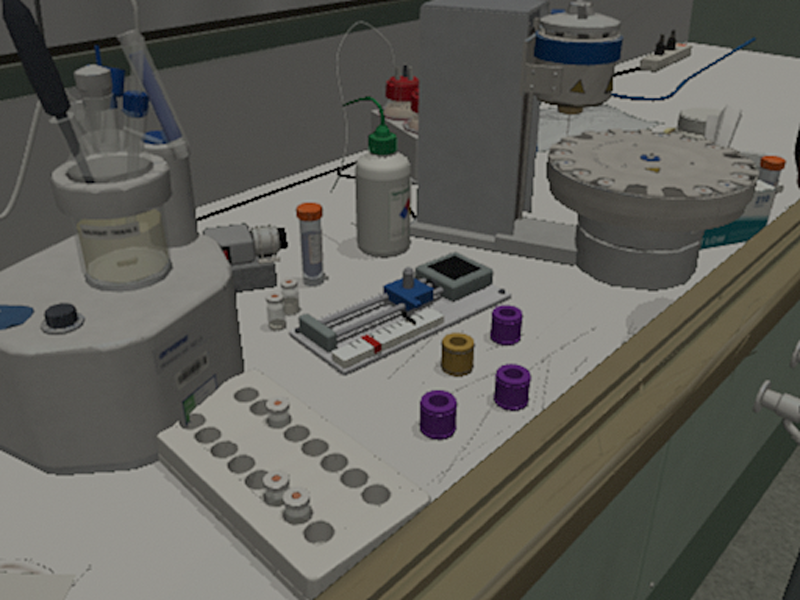

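View pics/top0.png

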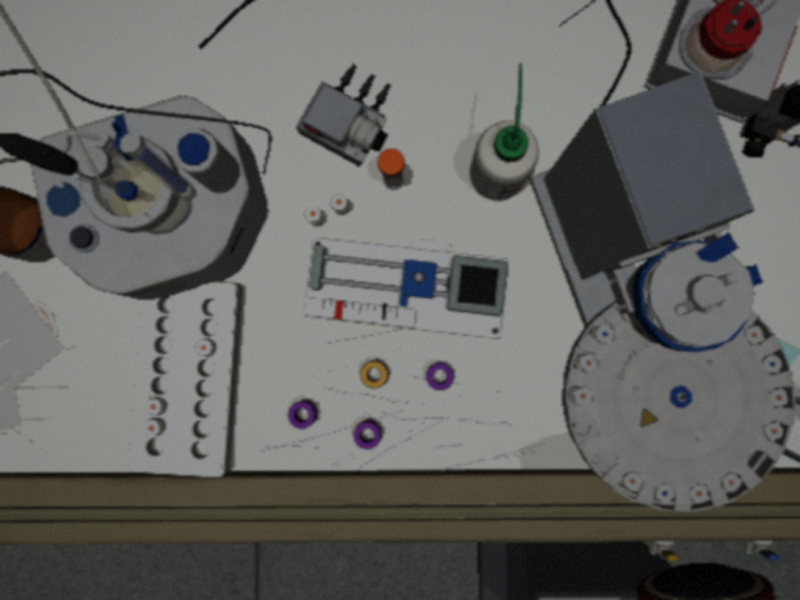

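The scene view shows the brass sleeve at about (293,226) native, with purple look-alikes round it, and the blue slide with its pin tip at about (261,173). In the top view the brass sleeve is at about (239,240), the red band at about (217,198), the pointer at about (246,199) and the pin at about (268,177).

```bash
cat > h.py <<'E'
import numpy as np, cv2
from scipy.spatial.transform import Rotation as R
from scipy.optimize import least_squares
from workcell import r, imaging, workorder
CAM={n:imaging.camera_model(n) for n in("scene","top")}
def proj(n,P):
    m=CAM[n]; p=R.from_rotvec(m["attitude"]).inv().apply(np.atleast_2d(P)-m["origin"])*[1,-1,-1]
    q=p@m["K"].T; return q[:,:2]/q[:,2:]
def onplane(n,uv,z):
    m=CAM[n]; d=np.linalg.solve(m["K"],np.c_[np.atleast_2d(uv),np.ones(len(np.atleast_2d(uv)))].T).T*[1,-1,-1]
    d=R.from_rotvec(m["attitude"]).apply(d); return m["origin"]+d*((z-m["origin"][2])/d[:,2])[:,None]
def tri(uvs):
    f=lambda X:np.concatenate([proj(n,X)[0]-uv for n,uv in uvs.items()])
    s=least_squares(f,[.5,.3,.03]); return s.x,s.fun
def hullc(pts):
    h=cv2.convexHull(np.float32(pts)); m=cv2.moments(h); return np.array([m["m10"]/m["m00"],m["m01"]/m["m00"]])
def cyl(rad,h):
    a=np.linspace(0,2*np.pi,60); c=np.c_[rad*np.cos(a),rad*np.sin(a)]
    return np.r_[np.c_[c,0*a],np.c_[c,0*a+h]]
def brass(n,im,near,rad=25):
    hsv=cv2.cvtColor(im,cv2.COLOR_RGB2HSV); m=cv2.inRange(hsv,(12,90,40),(30,255,255))
    yy,xx=np.mgrid[:384,:512]; m=(m>0)&(np.hypot(xx-near[0],yy-near[1])<rad)
    v,u=np.nonzero(m); return np.c_[u,v]
def fitsleeve(masks):
    C=cyl(.018,.036); t={n:hullc(p) for n,p in masks.items()}
    f=lambda X:np.concatenate([hullc(proj(n,C+X))-t[n] for n in t])
    s=least_squares(f,[.45,.32,0],diff_step=1e-3,x_scale=.01); return s.x,s.fun
E
python3 - <<'E'
from h import *
I={n:np.load(n+".npy") for n in CAM}
M={"scene":brass("scene",I["scene"],(293,226)),"top":brass("top",I["top"],(239,240))}
print({n:len(p) for n,p in M.items()}); print(*[np.round(v,4) for v in fitsleeve(M)])
# other sleeves roughly from top
print("others",np.round(onplane("top",[(281.5,242.5),(237.2,279.8),(192.3,261.6)],.036),3))
a=I["top"][148:222,190:330]; b=I["scene"][150:242,180:330]
a=cv2.resize(a,None,fx=4,fy=4,interpolation=cv2.INTER_CUBIC); b=cv2.resize(b,None,fx=5.3,fy=5.3,interpolation=cv2.INTER_CUBIC)
cv2.imwrite("pics/c1.png",cv2.resize(I["top"][148:222,190:330,::-1],None,fx=5.6,fy=5.6,interpolation=cv2.INTER_CUBIC)*1)
cv2.imwrite("pics/c2.png",b[:,:,::-1])
E
```

```text
{'scene': 459, 'top': 180}
[ 0.4505  0.3745 -0.001 ] [-0.1636 -0.0097  0.1203  0.1579]
others [[0.443 0.287 0.036]
 [0.368 0.379 0.036]
 [0.406 0.471 0.036]]
```

View pics/c1.png

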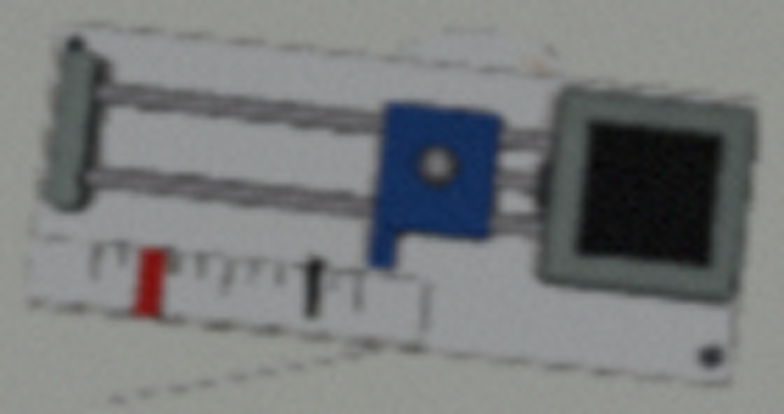

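View pics/c2.png

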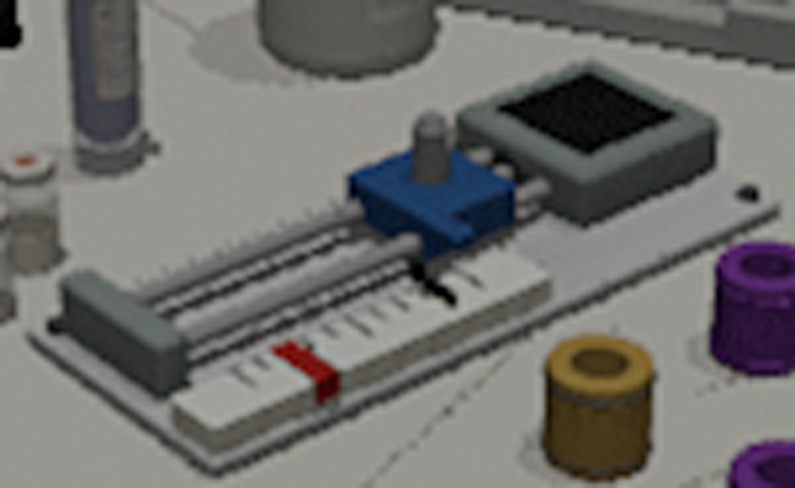

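Top crop: band centre (149,283), pointer (315,288), pin (437,163), plate corners (62,22), (755,97), (730,383) and (30,303). Scene crop: pin tip (431,115), pin foot (431,180), plate corners (32,338), (215,473) and (777,208).

```bash
python3 - <<'E'
from h import *
T=lambda p:np.array(p)/5.6+[190,148]-.4
S=lambda p:np.array(p)/5.3+[180,150]-.4
obs=[("top",T(c),g) for c,g in [((62,22),(.135,-.055,.008)),((755,97),(-.135,-.055,.008)),((730,383),(-.135,.055,.008)),((30,303),(.135,.055,.008))]]
obs+=[("scene",S(c),g) for c,g in [((32,338),(.135,-.055,.008)),((215,473),(.135,.055,.008)),((777,208),(-.135,.055,.008))]]
obs+=[("top",T((437,160)),(-.016,-.012,.056)),("scene",S((431,116)),(-.016,-.012,.057))]
def W(p,g): return R.from_euler("z",p[3]).apply(g)+p[:3]
f=lambda p:np.concatenate([proj(n,W(p,g))[0]-uv for n,uv,g in obs])
s=least_squares(f,[.55,.3,0,1.5],loss="soft_l1"); p=s.x
print("gauge",np.round(p,4)); print(np.round(f(p).reshape(-1,2),2))
print("pin from gauge",np.round(W(p,(-.016,-.012,.032)),4))
X,e=tri({"top":T((437,160)),"scene":S((431,116))}); print("pin tip",np.round(X,4),np.round(e,2))
inv=lambda P:R.from_euler("z",-p[3]).apply(P-p[:3])
for n,b,q in (("top",T((149,283)),T((315,288))),("scene",S((308,372)),S((436,285)))):
    B=inv(onplane(n,b,.02))[0];Q=inv(onplane(n,q,.02))[0]; print(n,"band",np.round(B,4),"ptr",np.round(Q,4),"diff",B[0]-Q[0])
# scale ticks in top: ends and pitch
for c in [(97,262),(428,302),(152,250),(228,275),(358,292)]: print("tick",c,np.round(inv(onplane("top",T(c),.02))[0],4))
print("slide finger edge",np.round(inv(onplane("top",T([(370,250)]),.03)),4))
E
```

```text
gauge [ 0.5687  0.3303 -0.0052  1.4512]
[[-0.14 -0.04]
 [ 0.94 -0.13]
 [ 0.16 -0.11]
 [-0.39  0.38]
 [-1.4  -0.43]
 [ 0.07  0.02]
 [ 0.3  -0.29]
 [ 0.37  0.37]
 [-0.26  1.69]]
pin from gauge [0.5787 0.313  0.0268]
pin tip [0.5785 0.3134 0.0558] [ 0.2   0.24 -0.3  -0.03]
top band [0.0879 0.0422 0.0252] ptr [0.0255 0.0373 0.0252] diff 0.06242514403915844
scene band [0.091  0.0487 0.0252] ptr [0.0218 0.0346 0.0252] diff 0.06919365406315453
tick (97, 262) [0.1083 0.0365 0.0252]
tick (428, 302) [-0.0174  0.0379  0.0252]
tick (152, 250) [0.0882 0.0297 0.0252]
tick (228, 275) [0.0586 0.036  0.0252]
tick (358, 292) [0.0092 0.037  0.0252]
slide finger edge [[0.0062 0.0215 0.0352]]
```

```bash
python3 - <<'E'
from h import *
for k,t,s in (("cap",(710,290),(580,8)),("hub",(681,397),(650,157)),("towercorner",(597,110),(420,5))):
    print(k,[np.round(v,3) for v in tri({"top":np.array(t)/1.5625,"scene":np.array(s)/1.5625})])
print(np.round(onplane("top",np.array([(690,510),(565,390)])/1.5625,.15),3))
E
```

```text
cap [array([0.535, 0.042, 0.333]), array([ 0.082,  0.134, -0.208,  0.003])]
hub [array([0.425, 0.013, 0.157]), array([ 0.034,  0.064, -0.081,  0.005])]
towercorner [array([0.71 , 0.142, 0.329]), array([-0.305, -0.358,  0.637,  0.062])]
[[0.295 0.005 0.15 ]
 [0.433 0.145 0.15 ]]
```

```bash
cat >> h.py <<'E'
def go(*tgts,yaw=None):
    """print move numbers from the present pose to TCP targets (world), tool y to direction yaw (deg)"""
    s=r.get_state(); A=R.from_rotvec(s["tool_rot"]); p=s["eef_pos"]; tr=[0,0,0]
    if yaw is not None:
        y=np.radians(yaw); ty=np.array([np.cos(y),np.sin(y),0]); tz=np.array([0,0,-1.]); B=R.from_matrix(np.c_[np.cross(ty,tz),ty,tz])
        tr=(A.inv()*B).as_rotvec()/np.pi
    print("t",round(s["time"],2),"p",np.round(p,4),"F",np.round(s["contact_force"],1),"w",np.round(s["grip_width"],4),"gf",np.round(s["grasp_force"],1))
    for t in tgts: print("turn",np.round(tr,4),"shift",np.round(A.inv().apply(np.array(t)-p)/.4,4),"dist",np.round(np.linalg.norm(np.array(t)-p),3))
E
python3 -c "
from h import *
go((.40,-.36,.58),(.4,-.3,.58),yaw=-96.85)"
```

```text
t 0.7 p [ 0.1418 -0.6087  0.4048] F [-0.2  0.2 -0.1] w 0.0855 gf 0.0
turn [ 0.     -0.      0.1109] shift [ 0.7698 -0.4591 -0.4382] dist 0.399
turn [ 0.     -0.      0.1109] shift [ 0.8038 -0.6051 -0.4382] dist 0.439
```

Emit:
arm_command(moves=[[0,0,0.111,0.77,-0.46,-0.44,1],[0,0,0.111,0.77,-0.46,-0.44,1],[0,0,0.111,0.77,-0.46,-0.44,1],[0,0,0.111,0.77,-0.46,-0.44,1],[0,0,0.111,0.77,-0.46,-0.44,1],[0,0,0.111,0.77,-0.46,-0.44,1],[0,0,0.111,0.77,-0.46,-0.44,1],[0,0,0.111,0.77,-0.46,-0.44,1],[0,0,0.111,0.77,-0.46,-0.44,1],[0,0,0.111,0.77,-0.46,-0.44,1]])

```text
time: 1.53
eef_pos: [0.4016, -0.3569, 0.5837]
tool_rot: [3.134, -0.184, 0.005]
contact_force: [-0.5, -0.5, -0.2]
grip_width: 0.0855
grasp_force: 0.0
```

```bash
python3 -c "
from h import *
go((.45,.03,.58),(.45,.374,.45),yaw=-96.85)"
```

```text
t 1.53 p [ 0.4016 -0.3569  0.5837] F [-0.5 -0.5 -0.2] w 0.0855 gf 0.0
turn [ 0.0006 -0.0011  0.0007] shift [ 0.0069 -0.9749  0.0076] dist 0.39
turn [ 0.0006 -0.0011  0.0007] shift [-0.0948 -1.8296  0.3307] dist 0.745
```

Emit:
arm_command(moves=[[0,0,0,0.01,-0.975,0.01,1],[0,0,0,0.01,-0.975,0.01,1],[0,0,0,0.01,-0.975,0.01,1],[0,0,0,0.01,-0.975,0.01,1],[0,0,0,0.01,-0.975,0.01,1],[0,0,0,0.01,-0.975,0.01,1],[0,0,0,0.01,-0.975,0.01,1],[0,0,0,0.01,-0.975,0.01,1],[0,0,0,0.01,-0.975,0.01,1],[0,0,0,0.01,-0.975,0.01,1]])

```text
time: 2.37
eef_pos: [0.4502, 0.031, 0.577]
tool_rot: [-3.135, 0.18, -0.001]
contact_force: [0.2, 0.4, -0.3]
grip_width: 0.0853
grasp_force: 0.0
```

Emit:
arm_command(moves=[[0,0,0,-0.1,-0.855,0.325,0.7],[0,0,0,-0.1,-0.855,0.325,0.7],[0,0,0,-0.1,-0.855,0.325,0.7],[0,0,0,-0.1,-0.855,0.325,0.7],[0,0,0,-0.1,-0.855,0.325,0.7],[0,0,0,-0.1,-0.855,0.325,0.7],[0,0,0,-0.1,-0.855,0.325,0.7],[0,0,0,-0.1,-0.855,0.325,0.7],[0,0,0,-0.1,-0.855,0.325,0.7],[0,0,0,-0.1,-0.855,0.325,0.7]])

```text
time: 3.2
eef_pos: [0.4506, 0.3755, 0.4424]
tool_rot: [3.135, -0.18, -0.009]
contact_force: [-0.6, 0.1, -0.6]
grip_width: 0.0597
grasp_force: 0.0
```

```bash
python3 -c "
from h import *
go((.4505,.3745,.24),(.4505,.3745,.181),yaw=-96.85)"
```

```text
t 3.2 p [0.4506 0.3755 0.4424] F [-0.6  0.1 -0.6] w 0.0597 gf 0.0
turn [0.0006 0.0018 0.0015] shift [0.0029 0.0014 0.5059] dist 0.202
turn [0.0006 0.0018 0.0015] shift [0.0037 0.0011 0.6534] dist 0.261
```

Emit:
arm_command(moves=[[0,0,0,0.003,0,0.1,0.7],[0,0,0,0.003,0,0.2,0.7],[0,0,0,0.003,0,0.3,0.7],[0,0,0,0.003,0,0.4,0.7],[0,0,0,0.003,0,0.5,0.7],[0,0,0,0.003,0,0.57,0.7],[0,0,0,0.003,0,0.62,0.7],[0,0,0,0.003,0,0.65,0.7],[0,0,0,0.003,0,0.65,0.7],[0,0,0,0.003,0,0.65,0.7]])

```text
time: 4.03
eef_pos: [0.4534, 0.3713, 0.1872]
tool_rot: [-3.136, 0.189, -0.0]
contact_force: [-0.2, 0.1, 0.5]
grip_width: 0.0599
grasp_force: 0.0
```

```bash
python3 -c "
from h import *
go((.4505,.3745,.181),yaw=-96.85)
a=imaging.snapshot('scene');b=imaging.snapshot('top')
cv2.imwrite('pics/g1.png',np.vstack([cv2.resize(a[150:300,200:400,::-1],(800,600))[150:450],cv2.resize(b[190:290,160:320,::-1],(800,500))[100:400]]))"
```

```text
t 4.03 p [0.4534 0.3713 0.1872] F [-0.2  0.1  0.5] w 0.0599 gf 0.0
turn [-0.     -0.0001 -0.0002] shift [-0.0081 -0.0072  0.0155] dist 0.008
```

View pics/g1.png

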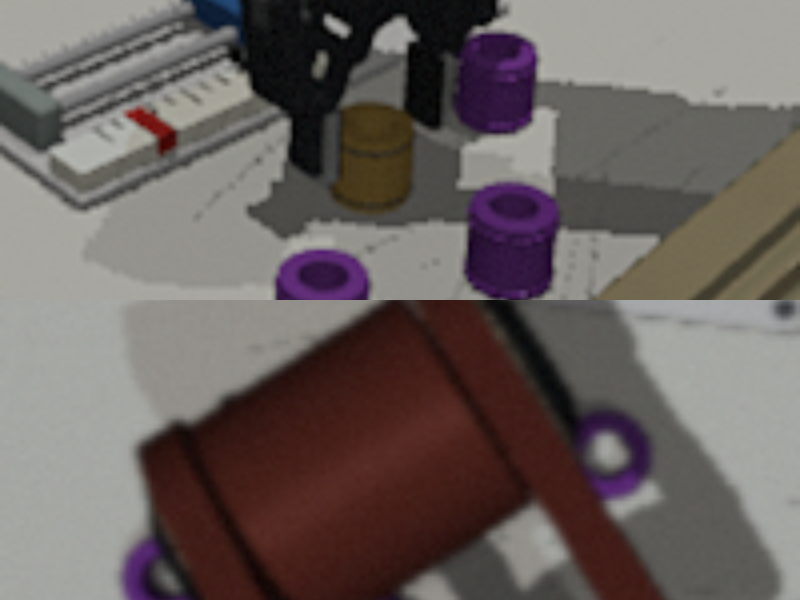

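The fingers straddle the brass sleeve (370,155 in the upper crop), and the purple ones are clear. Correct a few mm, then close.

Emit:
arm_command(moves=[[0,0,0,-0.008,-0.007,0.015,0.7],[0,0,0,-0.008,-0.007,0.015,0.7],[0,0,0,-0.008,-0.007,0.015,0.7],[0,0,0,-0.008,-0.007,0.015,0.3],[0,0,0,-0.008,-0.007,0.015,0.2],[0,0,0,-0.008,-0.007,0.015,0.2],[0,0,0,-0.008,-0.007,0.015,0.2],[0,0,0,-0.008,-0.007,0.015,0.2],[0,0,0,-0.008,-0.007,0.015,0.2],[0,0,0,-0.008,-0.007,0.015,0.2]], grip_force=50)

```text
time: 4.97
eef_pos: [0.4505, 0.3747, 0.1814]
tool_rot: [-3.135, 0.188, -0.001]
contact_force: [0.5, 0.9, 5.3]
grip_width: 0.0347
grasp_force: 50.2
```

```bash
python3 -c "
from h import *
go((.4505,.3745,.29),(.5787,.3132,.26),yaw=-96.85)
a=imaging.snapshot('scene'); go((.4505,.3745,.29),yaw=-96.85)
m=brass('scene',a,(293,226)); print(len(m))"
```

```text
t 4.97 p [0.4505 0.3747 0.1814] F [0.5 0.9 5.3] w 0.0347 gf 50.2
turn [-0.0002 -0.0003 -0.0001] shift [ 3.000e-04  2.000e-04 -2.716e-01] dist 0.109
turn [-0.0002 -0.0003 -0.0001] shift [ 0.3368  0.1141 -0.1964] dist 0.162
t 5.02 p [0.4505 0.3747 0.1814] F [-0.6  0.9  5.4] w 0.0347 gf 50.2
turn [-0.0002 -0.0003 -0.0001] shift [ 3.000e-04  2.000e-04 -2.715e-01] dist 0.109
343
```

Emit:
arm_command(moves=[[0,0,0,0,0,-0.05,0.2],[0,0,0,0,0,-0.1,0.2],[0,0,0,0,0,-0.15,0.2],[0,0,0,0,0,-0.2,0.2],[0,0,0,0,0,-0.2,0.2],[0,0,0,0.1,0.03,-0.2,0.2],[0,0,0,0.18,0.06,-0.2,0.2],[0,0,0,0.26,0.09,-0.2,0.2],[0,0,0,0.337,0.114,-0.2,0.2],[0,0,0,0.337,0.114,-0.2,0.2]])

```text
time: 5.85
eef_pos: [0.5822, 0.31, 0.2589]
tool_rot: [3.134, -0.195, 0.002]
contact_force: [-0.3, -0.0, -0.8]
grip_width: 0.035
grasp_force: 50.1
```

```bash
python3 -c "
from h import *
a=imaging.snapshot('scene');b=imaging.snapshot('top'); np.save('s2.npy',a);np.save('t2.npy',b)
go((.5787,.3132,.26),yaw=-96.85)
print(proj('scene',[(.5787,.3132,.08),(.5787,.3132,.032)]))
cv2.imwrite('pics/h1.png',cv2.resize(a[110:230,190:350,::-1],(800,600),interpolation=cv2.INTER_CUBIC))"
```

```text
t 5.95 p [0.5789 0.312  0.2583] F [-0.5 -0.3 -1.2] w 0.0347 gf 50.1
turn [ 0.0004  0.0009 -0.0008] shift [-0.0008 -0.0029 -0.0042] dist 0.002
[[260.71133309 160.03976218]
 [260.52695455 182.2473839 ]]
```

View pics/h1.png

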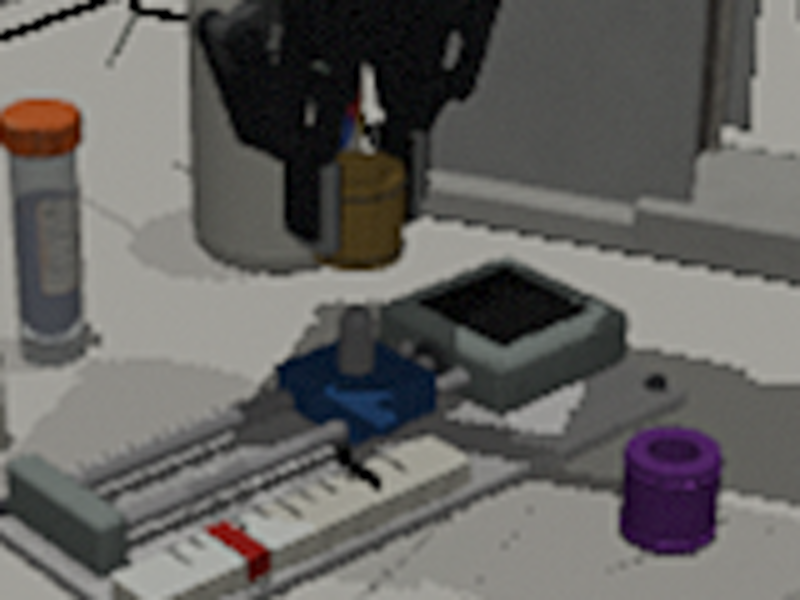

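```bash
python3 - <<'E'
from h import *
a=np.load("s2.npy"); m=brass("scene",a,(263,150),20); 
C=cyl(.018,.036)+[.5797,.3115,.2586-.1814]
P=proj("scene",C); 
for v in range(142,164,2):
    u=m[m[:,1]==v][:,0]
    if len(u): print(v,u.min(),u.max(),len(u), a[v,266:276].tolist() if v==152 else "")
print("pred u",P[:,0].min(),P[:,0].max(),"v",P[:,1].min(),P[:,1].max(),"mask v",m[:,1].min(),m[:,1].max())
print("px per mm", (proj("scene",[[.58,.3122,.08]])-proj("scene",[[.579,.3122,.08]])),(proj("scene",[[.58,.3122,.08]])-proj("scene",[[.58,.3112,.08]])))
go((.5787,.3132,.26),yaw=-96.85)
E
```

```text
142 258 269 12 
144 258 270 13 
146 258 270 13 
148 258 270 13 
150 259 270 12 
152 258 270 13 [[65, 53, 25], [67, 54, 27], [63, 48, 22], [63, 49, 24], [44, 34, 11], [13, 9, 4], [29, 31, 33], [48, 50, 49], [64, 64, 62], [76, 77, 73]]
154 258 270 13 
156 258 269 12 
158 258 269 12 
160 257 268 12 
162 254 267 14 
pred u 251.42165453777469 270.6793048346427 v 139.72316490479596 165.14636047673935 mask v 133 163
px per mm [[-0.39290024 -0.1555762 ]] [[-0.34957498  0.16977177]]
t 5.95 p [0.5789 0.312  0.2583] F [-0.5 -0.3 -1.2] w 0.0347 gf 50.1
turn [ 0.0004  0.0009 -0.0008] shift [-0.0008 -0.0029 -0.0042] dist 0.002
```

The held sleeve's edge (270.7) matches its predicted place, and the pin tip shows at (261,172). Align and lower onto the tip.

Emit:
arm_command(moves=[[0,0,0,-0.001,-0.003,0,0.2],[0,0,0,-0.001,-0.003,0.01,0.2],[0,0,0,-0.001,-0.003,0.02,0.2],[0,0,0,-0.001,-0.003,0.03,0.2],[0,0,0,-0.001,-0.003,0.036,0.2],[0,0,0,-0.001,-0.003,0.042,0.2],[0,0,0,-0.001,-0.003,0.048,0.2],[0,0,0,-0.001,-0.003,0.055,0.2],[0,0,0,-0.001,-0.003,0.055,0.2],[0,0,0,-0.001,-0.003,0.055,0.2]])

```text
time: 6.78
eef_pos: [0.5783, 0.3142, 0.2385]
tool_rot: [3.136, -0.188, -0.0]
contact_force: [0.2, -0.1, -1.0]
grip_width: 0.0346
grasp_force: 50.1
```

```bash
python3 -c "
from h import *
go((.5787,.3132,.2144),yaw=-96.85)
a=imaging.snapshot('scene');np.save('s3.npy',a)
cv2.imwrite('pics/h2.png',cv2.resize(a[120:216,200:328,::-1],(800,600),interpolation=cv2.INTER_CUBIC))
s=r.get_state();P=proj('scene',cyl(.018,.036)+s['eef_pos']-[0,0,.1814]);print(P.min(0),P.max(0)); m=brass('scene',a,(261,165),20);print([(v,m[m[:,1]==v][:,0].max()) for v in range(150,178,3) if (m[:,1]==v).any()])"
```

```text
t 6.78 p [0.5783 0.3142 0.2385] F [ 0.2 -0.1 -1. ] w 0.0346 gf 50.1
turn [ 0.      0.0001 -0.0001] shift [0.0014 0.0024 0.0603] dist 0.024
[250.96972013 149.87827206] [270.08077532 175.26036468]
[(153, np.int64(269)), (156, np.int64(270)), (159, np.int64(269)), (162, np.int64(270)), (165, np.int64(269)), (168, np.int64(269)), (171, np.int64(268)), (174, np.int64(267))]
```

View pics/h2.png

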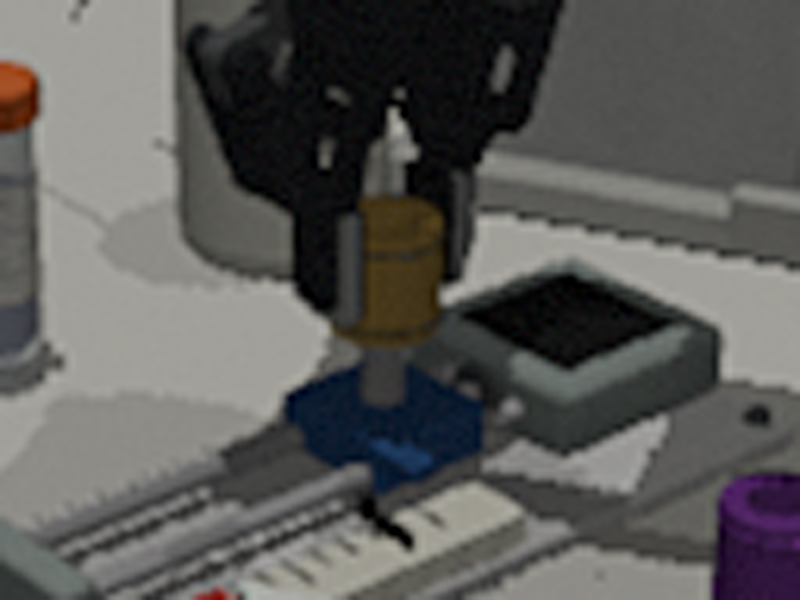

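The sleeve's foot is centred on the pin (387 against 384 in the crop) just at its tip, so keep lowering.

Emit:
arm_command(moves=[[0,0,0,0.001,0.002,0,0.2],[0,0,0,0.001,0.002,0.004,0.2],[0,0,0,0.001,0.002,0.008,0.2],[0,0,0,0.001,0.002,0.012,0.2],[0,0,0,0.001,0.002,0.016,0.2],[0,0,0,0.001,0.002,0.02,0.2],[0,0,0,0.001,0.002,0.024,0.2],[0,0,0,0.001,0.002,0.028,0.2],[0,0,0,0.001,0.002,0.032,0.2],[0,0,0,0.001,0.002,0.032,0.2]])

```text
time: 7.67
eef_pos: [0.5784, 0.3134, 0.2253]
tool_rot: [3.136, -0.188, -0.001]
contact_force: [-0.1, 0.5, -0.7]
grip_width: 0.0346
grasp_force: 50.1
```

Emit:
arm_command(moves=[[0,0,0,0,0,0.004,0.2],[0,0,0,0,0,0.008,0.2],[0,0,0,0,0,0.012,0.2],[0,0,0,0,0,0.016,0.2],[0,0,0,0,0,0.02,0.2],[0,0,0,0,0,0.023,0.2],[0,0,0,0,0,0.026,0.2],[0,0,0,0,0,0.028,0.2],[0,0,0,0,0,0.03,0.2],[0,0,0,0,0,0.03,0.2]])

```text
time: 8.5
eef_pos: [0.5786, 0.3134, 0.2137]
tool_rot: [3.136, -0.188, -0.0]
contact_force: [-0.7, -0.6, -1.4]
grip_width: 0.0351
grasp_force: 50.1
```

Emit:
arm_command(moves=[[0,0,0,0,0,0.001,0.2],[0,0,0,0,0,0.002,0.2],[0,0,0,0,0,0.003,0.2],[0,0,0,0,0,0.004,0.2],[0,0,0,0,0,0.005,0.2],[0,0,0,0,0,0.005,0.2],[0,0,0,0,0,0.005,0.2],[0,0,0,0,0,0.005,0.2],[0,0,0,0,0,0.005,0.2],[0,0,0,0,0,0.005,0.2]])

```text
time: 9.33
eef_pos: [0.5788, 0.3135, 0.2134]
tool_rot: [3.136, -0.188, 0.0]
contact_force: [-4.0, -0.9, 7.6]
grip_width: 0.0347
grasp_force: 50.8
```

Contact at TCP z 0.2134 means the sleeve is seated (underside about 0.032). Ease the pressure, then pull out along −tool y.

Emit:
arm_command(moves=[[0,0,0,0,0,-0.003,0.2],[0,0,0,0,-0.02,-0.003,0.2],[0,0,0,0,-0.04,-0.003,0.2],[0,0,0,0,-0.06,-0.003,0.2],[0,0,0,0,-0.08,-0.003,0.2],[0,0,0,0,-0.1,-0.003,0.2],[0,0,0,0,-0.12,-0.003,0.2],[0,0,0,0,-0.14,-0.003,0.2],[0,0,0,0,-0.16,-0.003,0.2],[0,0,0,0,-0.17,-0.003,0.2]])

```text
time: 10.17
eef_pos: [0.5873, 0.3803, 0.2134]
tool_rot: [3.13, -0.187, -0.0]
contact_force: [-2.5, -13.2, 7.8]
grip_width: 0.0348
grasp_force: 51.0
```

```bash
cat >> h.py <<'E'
def look(name):
    a=imaging.snapshot('scene');b=imaging.snapshot('top');np.save('sl.npy',a);np.save('tl.npy',b)
    cv2.imwrite(f'pics/{name}.png',np.vstack([cv2.resize(a[170:245,180:300,::-1],(640,400),interpolation=cv2.INTER_CUBIC)[:400],cv2.resize(b[175:205,190:286,::-1],(640,200),interpolation=cv2.INTER_CUBIC)]))
E
python3 -c "
from h import *
go((.5788,.3135,.214),yaw=-96.85); look('p1')"
```

```text
t 10.17 p [0.5873 0.3803 0.2134] F [ -2.5 -13.2   7.8] w 0.0348 gf 51.0
turn [ 0.0021 -0.0001  0.0002] shift [-0.0013  0.1683 -0.0005] dist 0.067
```

View pics/p1.png

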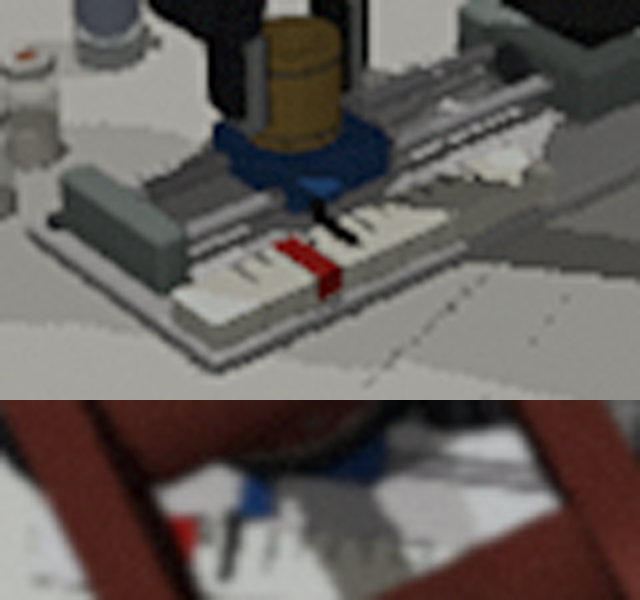

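The sleeve sits down on the blue slide. The scene crop shows the pointer at (335,223), still short of the red band at (309,268). Work out the gap.

```bash
python3 - <<'E'
from h import *
p=np.array([.5687,.3303,-.003,1.4512]); inv=lambda P:R.from_euler("z",-p[3]).apply(P-p[:3])
S=lambda c:np.array(c)/5.3333+[180,170]-.4
c=[(335,223),(309,268),(315,203),(355,243),(285,243),(330,293)]
print(np.round(inv(onplane("scene",S(c),.02)),4))
a=np.load("sl.npy").astype(int)
red=(a[...,0]>1.8*a[...,1])&(a[...,0]>80); red[:200]=0; red[232:]=0; red[:,:225]=0; red[:,250:]=0
v,u=np.nonzero(red); print("red",len(u),u.mean(),v.mean(),np.round(inv(onplane("scene",[(u.mean(),v.mean())],.02)),4))
dk=(a.sum(2)<75); dk[:205]=0; dk[219:]=0; dk[:,:236]=0; dk[:,250:]=0
v,u=np.nonzero(dk); print("blk",len(u),u.mean(),v.mean(),np.round(inv(onplane("scene",[(u.mean(),v.mean())],.02)),4))
b=np.load("top.npy").astype(int)
red=(b[...,0]>1.8*b[...,1])&(b[...,0]>80); red[:190]=0; red[208:]=0; red[:,:205]=0; red[:,230:]=0
v,u=np.nonzero(red); print("redtop",len(u),u.mean(),v.mean(),np.round(inv(onplane("top",[(u.mean(),v.mean())],.02)),4))
E
```

```text
[[0.0671 0.0327 0.023 ]
 [0.0914 0.0487 0.023 ]
 [0.0641 0.0183 0.023 ]
 [0.0701 0.0468 0.023 ]
 [0.0878 0.0316 0.023 ]
 [0.0957 0.0647 0.023 ]]
red 36 237.19444444444446 217.72222222222223 [[0.0875 0.0429 0.023 ]]
blk 22 240.36363636363637 210.04545454545453 [[0.067  0.0267 0.023 ]]
redtop 42 216.3095238095238 198.04761904761904 [[0.0877 0.042  0.023 ]]
```

Emit:
arm_command(moves=[[0,0,0,0,-0.005,0,0.2],[0,0,0,0,-0.01,0,0.2],[0,0,0,0,-0.015,0,0.2],[0,0,0,0,-0.02,0,0.2],[0,0,0,0,-0.02,0,0.2],[0,0,0,0,-0.02,0,0.2],[0,0,0,0,-0.02,0,0.2],[0,0,0,0,-0.02,0,0.2],[0,0,0,0,-0.02,0,0.2],[0,0,0,0,-0.02,0,0.2]])

```text
time: 11.1
eef_pos: [0.5883, 0.3875, 0.2134]
tool_rot: [3.129, -0.188, -0.001]
contact_force: [-1.4, -12.0, 6.4]
grip_width: 0.035
grasp_force: 50.9
```

```bash
python3 - <<'E'
from h import *
import shutil; shutil.copy("sl.npy","s67.npy"); shutil.copy("tl.npy","t67.npy")
go((.5788,.3135,.214),yaw=-96.85); look('p2')
def prof(f,c):
    a=np.load(f).astype(np.float32)
    # parallel lines along the scale in p1-crop coords, slope -.465, through (335,c)
    out=[]
    xs=np.arange(250,400,4.); ys=c-.465*(xs-335)
    m1=(xs/5.3333+180-.4).astype(np.float32); m2=(ys/5.3333+170-.4).astype(np.float32)
    v=cv2.remap(a,m1[None],m2[None],cv2.INTER_LINEAR)[0]
    return xs,v
for c in (220,228,236):
  for f in ("scene.npy","s67.npy","sl.npy"):
    xs,v=prof(f,c); R_=v[:,0]-v[:,1]; L=v.sum(1)
    red=np.clip(R_-30,0,None)*(xs<345); bl=np.clip(150-L,0,None)*(R_<30)
    print(c,f,"red",np.round((xs*red).sum()/max(red.sum(),1),1),"blk",np.round((xs*bl).sum()/max(bl.sum(),1),1),int(bl.sum()))
E
```

```text
t 11.1 p [0.5883 0.3875 0.2134] F [ -1.4 -12.    6.4] w 0.035 gf 50.9
turn [ 0.0021 -0.     -0.0001] shift [-0.0014  0.1865 -0.0004] dist 0.075
220 scene.npy red 285.9 blk 0.0 0
220 s67.npy red 285.9 blk 329.5 236
220 sl.npy red 287.0 blk 310.7 261
228 scene.npy red 293.1 blk 0.0 0
228 s67.npy red 293.0 blk 335.0 131
228 sl.npy red 293.0 blk 316.8 170
236 scene.npy red 301.2 blk 0.0 0
236 s67.npy red 301.3 blk 340.7 204
236 sl.npy red 301.2 blk 326.0 47
```

View pics/p2.png

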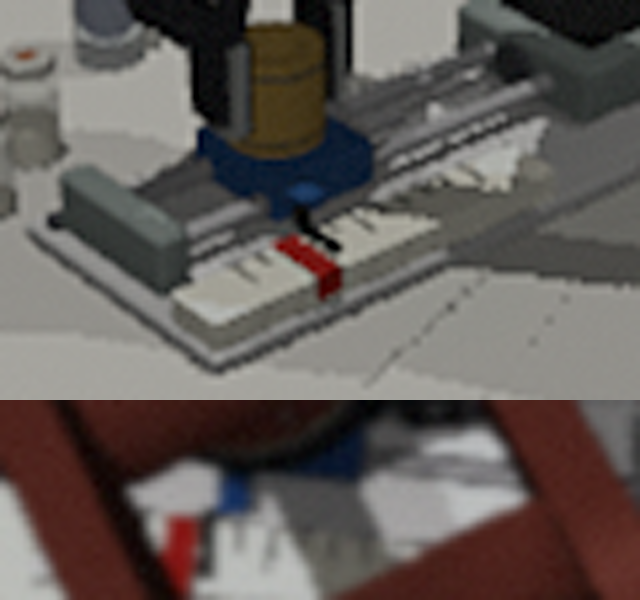

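The pointer is now at about 311–317 and the band at 287–293 in the crop, and 7.3 mm of pull moved it 18.5 px. That leaves about 9 mm.

Emit:
arm_command(moves=[[0,0,0,0,-0.004,0,0.2],[0,0,0,0,-0.008,0,0.2],[0,0,0,0,-0.012,0,0.2],[0,0,0,0,-0.016,0,0.2],[0,0,0,0,-0.02,0,0.2],[0,0,0,0,-0.022,0,0.2],[0,0,0,0,-0.022,0,0.2],[0,0,0,0,-0.022,0,0.2],[0,0,0,0,-0.022,0,0.2],[0,0,0,0,-0.022,0,0.2]])

```text
time: 12.03
eef_pos: [0.5894, 0.3959, 0.2134]
tool_rot: [3.128, -0.188, -0.001]
contact_force: [-2.0, -13.2, 8.0]
grip_width: 0.0349
grasp_force: 51.0
```

```bash
python3 - <<'E'
from h import *
go((.5788,.3135,.214),yaw=-96.85); look('p3')
for c in (220,228,236):
  for f in ("scene.npy","sl.npy"):
    a=np.load(f).astype(np.float32); xs=np.arange(258,330,4.); ys=c-.465*(xs-335)
    v=cv2.remap(a,(xs/5.3333+179.6).astype(np.float32)[None],(ys/5.3333+169.6).astype(np.float32)[None],cv2.INTER_LINEAR)[0]
    print(c,f,[f"{int(x)}:{int(p[0])},{int(p[1])}" for x,p in zip(xs,v)])
E
```

```text
t 12.03 p [0.5894 0.3959 0.2134] F [ -2.  -13.2   8. ] w 0.0349 gf 51.0
turn [ 0.0024  0.0001 -0.0001] shift [-0.0016  0.2076 -0.    ] dist 0.083
220 scene.npy ['258:108,108', '262:125,125', '266:150,152', '270:152,149', '274:131,103', '278:119,36', '282:122,32', '286:122,34', '290:118,22', '294:125,53', '298:131,99', '302:125,118', '306:117,120', '310:141,144', '314:152,154', '318:151,152', '322:138,138', '326:117,118']
220 sl.npy ['258:109,107', '262:127,126', '266:154,154', '270:158,153', '274:141,116', '278:120,41', '282:105,19', '286:77,12', '290:36,9', '294:17,17', '298:42,43', '302:68,67', '306:95,95', '310:124,124', '314:131,130', '318:129,127', '322:122,121', '326:92,91']
228 scene.npy ['258:156,157', '262:127,129', '266:123,125', '270:140,143', '274:153,158', '278:142,138', '282:124,90', '286:119,39', '290:118,16', '294:120,19', '298:124,31', '302:131,73', '306:124,97', '310:100,91', '314:124,127', '318:152,155', '322:163,165', '326:158,160']
228 sl.npy ['258:160,159', '262:132,131', '266:126,125', '270:144,144', '274:160,162', '278:149,141', '282:130,93', '286:120,41', '290:106,15', '294:73,11', '298:34,16', '302:48,50', '306:80,82', '310:93,93', '314:134,133', '318:158,157', '322:169,166', '326:165,163']
236 scene.npy ['258:158,160', '262:162,163', '266:158,159', '270:148,149', '274:152,154', '278:158,162', '282:156,161', '286:141,139', '290:117,77', '294:116,22', '298:120,19', '302:120,21', '306:121,22', '310:117,41', '314:114,86', '318:134,138', '322:163,168', '326:162,164']
236 sl.npy ['258:162,160', '262:166,164', '266:162,160', '270:151,150', '274:155,154', '278:162,163', '282:161,162', '286:145,139', '290:119,77', '294:113,23', '298:100,16', '302:54,9', '306:16,11', '310:34,38', '314:84,86', '318:139,138', '322:171,170', '326:167,165']
```

The pointer centre is on the band's near part, about 2.6 mm short of its middle. Advance 2.4 mm and hold.

Emit:
arm_command(moves=[[0,0,0,0,-0.002,0,0.2],[0,0,0,0,-0.004,0,0.2],[0,0,0,0,-0.006,0,0.2],[0,0,0,0,-0.006,0,0.2],[0,0,0,0,-0.006,0,0.2],[0,0,0,0,-0.006,0,0.2],[0,0,0,0,-0.006,0,0.2],[0,0,0,0,-0.006,0,0.2],[0,0,0,0,-0.006,0,0.2],[0,0,0,0,-0.006,0,0.2]])

```text
time: 12.97
eef_pos: [0.5897, 0.3981, 0.2134]
tool_rot: [3.128, -0.188, -0.001]
contact_force: [-2.4, -13.7, 8.1]
grip_width: 0.0349
grasp_force: 51.0
```

Emit:
arm_command(moves=[[0,0,0,0,0,0,0.2],[0,0,0,0,0,0,0.2],[0,0,0,0,0,0,0.2],[0,0,0,0,0,0,0.2],[0,0,0,0,0,0,0.2],[0,0,0,0,0,0,0.2],[0,0,0,0,0,0,0.2],[0,0,0,0,0,0,0.2],[0,0,0,0,0,0,0.2],[0,0,0,0,0,0,0.2]])

```text
time: 13.8
eef_pos: [0.5897, 0.3981, 0.2134]
tool_rot: [3.128, -0.188, -0.001]
contact_force: [-3.1, -13.8, 6.5]
grip_width: 0.0349
grasp_force: 51.0
```

```bash
python3 - <<'E'
from h import *
go((.5788,.3135,.214),yaw=-96.85); look('p4')
for c in (220,228,236):
    a=np.load("sl.npy").astype(np.float32); xs=np.arange(270,318,4.); ys=c-.465*(xs-335)
    v=cv2.remap(a,(xs/5.3333+179.6).astype(np.float32)[None],(ys/5.3333+169.6).astype(np.float32)[None],cv2.INTER_LINEAR)[0]
    print(c,[f"{int(x)}:{int(p[0])},{int(p[1])}" for x,p in zip(xs,v)])
E
```

```text
t 13.8 p [0.5897 0.3981 0.2134] F [ -3.1 -13.8   6.5] w 0.0349 gf 51.0
turn [ 0.0025  0.0001 -0.0001] shift [-1.700e-03  2.133e-01  1.000e-04] dist 0.085
220 ['270:154,149', '274:146,119', '278:110,37', '282:61,7', '286:8,5', '290:20,13', '294:66,24', '298:101,64', '302:100,88', '306:99,99', '310:123,124', '314:131,131']
228 ['270:145,145', '274:161,162', '278:151,142', '282:127,92', '286:89,34', '290:29,1', '294:4,2', '298:46,22', '302:105,74', '306:129,103', '310:108,98', '314:133,133']
236 ['270:152,151', '274:156,155', '278:163,163', '282:162,163', '286:149,141', '290:119,78', '294:84,18', '298:36,7', '302:10,5', '306:48,11', '310:90,37', '314:110,86']
```

The pointer is centred on the band (287, 293 and 301 against band centres 286, 293 and 301), with red on both sides. Hold a little longer, then ease home slowly.

Emit:
arm_command(moves=[[0,0,0,0,0,0,0.2],[0,0,0,0,0,0,0.2],[0,0,0,0,0,0,0.2],[0,0,0,0,0.005,0,0.2],[0,0,0,0,0.011,0,0.2],[0,0,0,0,0.017,0,0.2],[0,0,0,0,0.023,0,0.2],[0,0,0,0,0.029,0,0.2],[0,0,0,0,0.035,0,0.2],[0,0,0,0,0.041,0,0.2]])

```text
time: 14.73
eef_pos: [0.5876, 0.3823, 0.2134]
tool_rot: [3.13, -0.188, -0.0]
contact_force: [-2.4, -11.4, 5.6]
grip_width: 0.0347
grasp_force: 50.9
```

Emit:
arm_command(moves=[[0,0,0,0,0.006,0,0.2],[0,0,0,0,0.012,0,0.2],[0,0,0,0,0.018,0,0.2],[0,0,0,0,0.024,0,0.2],[0,0,0,0,0.03,0,0.2],[0,0,0,0,0.036,0,0.2],[0,0,0,0,0.042,0,0.2],[0,0,0,0,0.048,0,0.2],[0,0,0,0,0.054,0,0.2],[0,0,0,0,0.06,0,0.2]])

```text
time: 15.57
eef_pos: [0.5846, 0.3591, 0.2134]
tool_rot: [3.132, -0.188, 0.0]
contact_force: [-0.8, -8.1, 5.3]
grip_width: 0.0348
grasp_force: 50.7
```

Emit:
arm_command(moves=[[0,0,0,0,0.006,0,0.2],[0,0,0,0,0.012,0,0.2],[0,0,0,0,0.018,0,0.2],[0,0,0,0,0.024,0,0.2],[0,0,0,0,0.03,0,0.2],[0,0,0,0,0.036,0,0.2],[0,0,0,0,0.042,0,0.2],[0,0,0,0,0.048,0,0.2],[0,0,0,0,0.054,0,0.2],[0,0,0,0,0.06,0,0.2]])

```text
time: 16.4
eef_pos: [0.5817, 0.3359, 0.2134]
tool_rot: [3.134, -0.188, 0.001]
contact_force: [-1.0, -4.2, 3.9]
grip_width: 0.0347
grasp_force: 50.7
```

```bash
python3 -c "
from h import *
go((.5788,.3135,.214),yaw=-96.85)"
```

```text
t 16.4 p [0.5817 0.3359 0.2134] F [-1.  -4.2  3.9] w 0.0347 gf 50.7
turn [ 0.0007 -0.0001 -0.    ] shift [-0.0005  0.0564 -0.0014] dist 0.023
```

Emit:
arm_command(moves=[[0,0,0,0,0.006,0,0.2],[0,0,0,0,0.011,0,0.2],[0,0,0,0,0.016,0,0.2],[0,0,0,0,0.021,0,0.2],[0,0,0,0,0.026,0,0.2],[0,0,0,0,0.031,0,0.2],[0,0,0,0,0.036,0,0.2],[0,0,0,0,0.04,0,0.2],[0,0,0,0,0.044,0,0.2],[0,0,0,0,0.046,0,0.2]])

```text
time: 17.23
eef_pos: [0.5793, 0.3177, 0.2134]
tool_rot: [-3.136, 0.188, -0.001]
contact_force: [0.4, -3.6, 3.2]
grip_width: 0.0347
grasp_force: 50.6
```

Emit:
arm_command(moves=[[0,0,0,0,0.001,0,0.2],[0,0,0,0,0.002,0,0.2],[0,0,0,0,0.003,0,0.2],[0,0,0,0,0.004,0,0.2],[0,0,0,0,0.005,0,0.2],[0,0,0,0,0.006,0,0.2],[0,0,0,0,0.007,0,0.2],[0,0,0,0,0.008,0,0.2],[0,0,0,0,0.008,0,0.2],[0,0,0,0,0.008,0,0.2]])

```text
time: 18.07
eef_pos: [0.5787, 0.315, 0.2134]
tool_rot: [-3.135, 0.188, -0.0]
contact_force: [0.7, 4.5, 4.8]
grip_width: 0.0344
grasp_force: 50.7
```

```bash
python3 -c "
from h import *
go((.5788,.3135,.214),yaw=-96.85)"
```

```text
t 18.07 p [0.5787 0.315  0.2134] F [0.7 4.5 4.8] w 0.0344 gf 50.7
turn [-0.0003  0.     -0.0001] shift [ 0.0008  0.0037 -0.0016] dist 0.002
```

The force has reversed to +4.5 N, so the slide is on its home stop. Release and rise.

Emit:
arm_command(moves=[[0,0,0,0,0,-0.001,0.2],[0,0,0,0,0,-0.001,0.5],[0,0,0,0,0,-0.001,0.7],[0,0,0,0,0,-0.001,0.7],[0,0,0,0,0,-0.001,0.7],[0,0,0,0,0,-0.001,0.7],[0,0,0,0,0,-0.001,0.7],[0,0,0,0,0,-0.001,0.7],[0,0,0,0,0,-0.001,0.7],[0,0,0,0,0,-0.001,0.7]])

```text
time: 18.9
eef_pos: [0.5788, 0.3146, 0.2136]
tool_rot: [3.136, -0.188, 0.0]
contact_force: [0.6, -0.4, -0.4]
grip_width: 0.06
grasp_force: 0.0
```

Emit:
arm_command(moves=[[0,0,0,0,0,-0.02,0.7],[0,0,0,0,0,-0.04,0.7],[0,0,0,0,0,-0.06,0.7],[0,0,0,0,0,-0.08,0.7],[0,0,0,0,0,-0.12,0.7],[0,0,0,0,0,-0.2,0.7],[0,0,0,0,0,-0.3,0.7],[0,0,0,0,0,-0.4,0.7],[0,0,0,-0.1,0,-0.5,0.7],[0,0,0,-0.2,0,-0.55,0.7]])

```text
time: 19.73
eef_pos: [0.5148, 0.322, 0.4303]
tool_rot: [-3.132, 0.192, -0.01]
contact_force: [-0.1, 1.1, 0.6]
grip_width: 0.0598
grasp_force: 0.0
```

```bash
python3 -c "
from h import *
go((.5788,.3135,.214),yaw=-96.85)
a=imaging.snapshot('scene')
cv2.imwrite('pics/f.png',cv2.resize(a[140:245,180:320,::-1],(800,600),interpolation=cv2.INTER_CUBIC))"
```

```text
t 19.73 p [0.5148 0.322  0.4303] F [-0.1  1.1  0.6] w 0.0598 gf 0.0
turn [-0.0012 -0.002  -0.0008] shift [0.1579 0.0037 0.5417] dist 0.226
```

View pics/f.png

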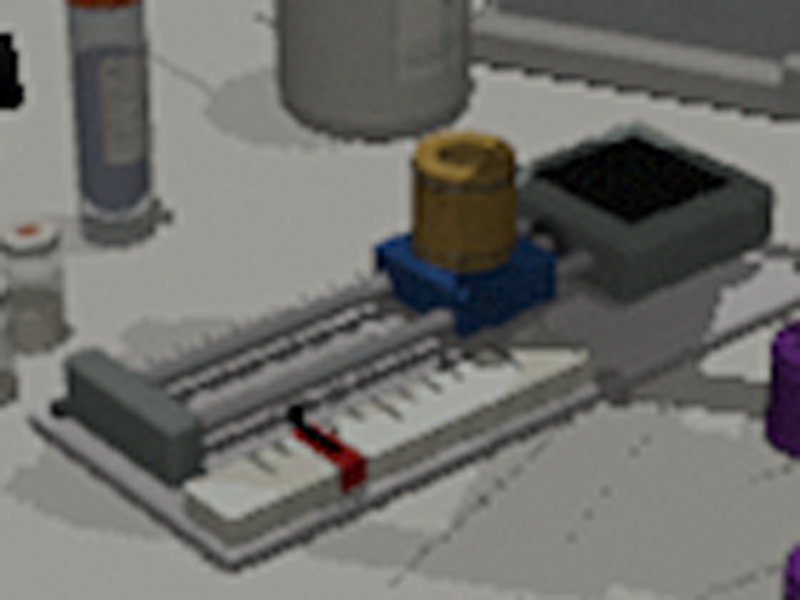

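The final picture shows the brass sleeve seated on the home slide (465,200) and the pointer on the red band (325,445). The robot is clear.

```bash
python3 -c "
from h import *
print(workorder.job_done())"
```

```text
the job is handed in; nothing more can be done
None
```

I've handed the job in at about 20 s: the sleeve is fully down on the pin, the pointer stands on the red band after a hold of over a second, the slide was eased home, and nothing else was touched.

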